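# Find the unlocked socket cover on a lab bench's service spine and push it open

## Task

Four identical steel tilt covers close the socket bays in the service spine on this lab bench, and one of them has been unlocked. Press lightly on the covers' finger pads with the fingertips until you find the one that rocks, then push that pad down into the bay until the cover is fully open against its stop, and leave it standing open. Only push from above: do not grip or lift the covers, do not force a locked one, and leave everything else on and around the spine where it stands.

Things in the scene. Friction and masses are not known exactly. Their poses are not given: they have to be found in the camera images.
- bay_1: One of four identical socket bays in a row along the spine's top, 104 mm apart, in any order. Origin (all bays): on the closed cover's top face, directly above the cover's tilting axle, 115 mm above the bench. z up; x across the spine, away from the robot side; y along the spine and the axle
- cover_1 (a joint): Tilt of bay_1's cover, rad. Every cover is a flat steel plate, 110 x 97 x 4 mm, x = -75 to +35 mm of its bay; axle along y, 3 mm below the top face. 0 = closed, level, flush with the spine's top. Grows as the long end on the -x side, with the finger pad, goes down into the well (the short end with the brass lock rises)
- bay_2: As bay_1. Each bay's well, under its cover, is open from x = -77 to +37 mm and y = -49 to +49 mm of the bay and 84 mm deep, with two 10 mm high sockets on its floor
- cover_2 (a joint): Tilt of bay_2's cover, as cover_1. A locked cover sits on a rubber seal and gives under 0.04 rad, even to a firm press (about 0.01 at 10 N). The unlocked one tilts from -0.05 to its stop at 1.15 (fully open). Its axle is stiff: about 3 N on the finger pad moves it, and it stays at any angle where it is left. Only pressing tells it from the locked ones
- bay_3: As bay_1
- cover_3 (a joint): Tilt of bay_3's cover, as cover_1. Each cover's dark rubber finger pad (14 x 60 mm) is on the top face, centred 55 mm to the -x side of the axle, y = 0
- bay_4: As bay_1
- cover_4 (a joint): Tilt of bay_4's cover, as cover_1. Under every cover is an 88 x 78 x 5 mm stiffening pan, unseen when closed: it is not to be touched, as covers are pushed from above and not lifted from beneath
- spine: The service spine standing across the bench, a white metal trunking with blue end caps, 536 mm long, 190 mm deep, flat top 115 mm above the bench. Origin: centre of its underside, on the bench; z up, y along its length, x across it away from the robot. Behind the covers its top is a 59 mm deep ledge (x = 36 to 95 mm)
- beaker: Glass beaker, 72 mm across, 92 mm high, standing before the spine; origin: centre of its underside
- flask: Dark red volumetric flask, 66 mm across, slim neck, 150 mm high, beside the spine's left end; origin: centre of its underside
- tape: Roll of tape lying flat, 96 mm across, 24 mm high, beside the spine's right end; origin: centre of its underside
- rack: Light blue tube rack with white tubes, 75 x 135 x 53 mm high, before the spine; origin: centre of its underside
- dropper: Amber dropper bottle, 32 mm across, 68 mm high, on the spine's rear ledge; origin: centre of its underside
- marker: White marker pen with blue cap, 14 x 134 mm, 17 mm high, lying on the spine's rear ledge along it; origin on its underside
Mind the look-alikes: they are no part of the job. Several things have the shape of the dropper; the one meant has the colours described above. Of the things that look like the flask, take the one that is nearest to the robot's base at the start.

How it is judged:
On the way:
1. the unlocked cover gives under the press of the fingers (((value of joint cover_1 above 0.08 rad and contact force between the fingers and bay_1 above 0.5 N) or (value of joint cover_2 above 0.08 rad and contact force between the fingers and bay_2 above 0.5 N) or (value of joint cover_3 above 0.08 rad and contact force between the fingers and bay_3 above 0.5 N) or (value of joint cover_4 above 0.08 rad and contact force between the fingers and bay_4 above 0.5 N))).
At the end, for the whole second after the job is handed in: The unlocked cover stands open at more than 1.0 rad (its stop is at 1.15 rad) and is at rest; every bystander stands within 15 mm of where it was and within 0.3 rad of upright (value of joint any of cover_1, cover_2, cover_3, cover_4 above 1 rad and velocity of joint cover_1 between -0.05 and 0.05 rad/s and velocity of joint cover_2 between -0.05 and 0.05 rad/s and velocity of joint cover_3 between -0.05 and 0.05 rad/s and velocity of joint cover_4 between -0.05 and 0.05 rad/s and distance of each of beaker, flask, tape, rack, dropper, marker from where it was at the start of the episode below 0.015 m and angle between each of beaker, flask, tape, rack, dropper, marker's own z axis and vertical below 0.3 rad); the robot touches nothing.
It fails at once if a locked (closed) cover is forced: pressed with more than 60 N ((contact force between the fingers and bay_1 above 60 N and value of joint cover_1 below 0.08 rad) or (contact force between the arm and bay_1 above 60 N and value of joint cover_1 below 0.08 rad) or (contact force between the fingers and bay_2 above 60 N and value of joint cover_2 below 0.08 rad) or (contact force between the arm and bay_2 above 60 N and value of joint cover_2 below 0.08 rad) or (contact force between the fingers and bay_3 above 60 N and value of joint cover_3 below 0.08 rad) or (contact force between the arm and bay_3 above 60 N and value of joint cover_3 below 0.08 rad) or (contact force between the fingers and bay_4 above 60 N and value of joint cover_4 below 0.08 rad) or (contact force between the arm and bay_4 above 60 N and value of joint cover_4 below 0.08 rad)).
It fails at once if a cover is gripped or lifted by its underside instead of being pushed from above (contact force between any of the fingers, the arm and cover_1_c1 above 0.5 N or contact force between any of the fingers, the arm and cover_2_c1 above 0.5 N or contact force between any of the fingers, the arm and cover_3_c1 above 0.5 N or contact force between any of the fingers, the arm and cover_4_c1 above 0.5 N).
It fails at once if a bystander (beaker, flask, tape, rack, dropper bottle, marker) is lifted, carried or pushed more than 15 mm (distance of any of beaker, flask, tape, rack, dropper, marker from where it was at the start of the episode above 0.015 m).
It fails at once if a bystander is tipped by more than 0.3 rad (angle between any of beaker, flask, tape, rack, dropper, marker's own z axis and vertical above 0.3 rad).
It also fails if it takes over 48 s, if anything falls off the work surface, if the arm or the gripper's body presses on something with over 40 N, if the wrist force passes 120 N, or if a joint passes its speed limit or range.

## Robot

A 6-joint arm with a two-finger parallel gripper is mounted at the origin on the work surface. World frame = base frame: x ahead of the robot, y to its left, z up, the work surface at z = 0. Lengths are in m, angles in rad, forces in N, time in s.
With the tool pointing down it reaches from about 0.375 to 0.9 m from the base axis. Payload 3.1 kg.
Tool frame: the origin (TCP) lies midway between the tips of the shut fingers; the grasp point (between the pads) lies 19 mm behind it; z points along the fingers, y is the line along which they close (so a half turn about z gives the same grasp; the last joint's range is limited). The gripper opens to 85 mm and grips with 20 to 120 N. Pads are 22 mm wide; open, the fingers measure 114 mm over their backs; the gripper's body (76 mm by 85 mm) begins 54 mm behind the grasp point. The pads swing forward as they close: fully open they stand 13 mm farther back than shut.
Start: joints at [-1.381, 0.527, 1.433, -0, 1.181, -0.178], TCP at [0.225, -0.583, 0.231] pointing down, gripper open.
Joint ranges: [-3.08, 3.08], [-0.75, 2.2], [0.22, 2.44], [-1.43, 4.57], [0, 2.65], [-2.85, 2.85]. Speed limits (rad/s): [2.79, 2.79, 3.14, 3.14, 3.14, 3.14].

## Interface

Orientations are given as a unit quaternion [x, y, z, w].
In Python, from station import manip gives the robot as it stands.
- The arm moves only by the tool move_arm, never from a script. Its argument "increments" is a list that holds one entry, the list of rows, each a list of 5 numbers: the gripper's target within -1 to 1 (shut at 1, half-way at 0, fully open at -1), then the shift along the world's x, y, z in m, then the turn about the world's z in degrees. In form: [[[fingers, dx, dy, dz, twist], ...]]. A call has 1 to 8 rows; each row shifts and turns the commanded pose from where the row before left it; what a row does not reach is not made up. A row lasts 1/10 s, in which the tool goes at most 50 mm and 8.59 degrees, less where a joint would pass 70% of its speed; a pose out of reach is approached as far as the arm can. A call with a gripper value outside its range is refused whole. The fingers move at their own pace and stop on an object; "newtons" is the grip in N (left out, the last holds). Time passes only in rows, so rows that do not move let the fingers close. It gives the time, the measured TCP pose, the force, the opening and the grip force at its end, in the units of the state.
- manip.sense(): the state, without advancing time (a new reading comes with each control period).
- manip.snapshot(name): name is "scene" or "top" or "wrist"; returns a dict with "img" (420x560x3 uint8, red, green, blue), "fx", "fy", "cx", "cy" (pixels), "world_to_cam" (4x4, takes a point from world to camera coordinates); the wrist camera has in their place "tool_from_camera" (4x4, takes a point from camera to tool coordinates, whose origin is the TCP and whose axes are the flange's). Camera axes: x right, y down, z forward; pixel columns grow to the right and rows downward; lengths in m; the calibration is good to about 2 mm. A picture is of the moment at which its call begins: read the wrist's pose just before it. There is no depth.
- manip.sign_off(): hands the job in; it is judged then, once.
Trained networks look in the newest picture that a camera, given by its name, has taken for a name from the list of things; names that differ only in an ending like _2 or _b are one class to them, and where a whole thing is asked for, a point or a joint stands for the part that bears it (a point fixed in the world has none). Each returns a list of dicts, best first, with "confidence" (0 to 1); they miss things now and then, are a little off and sometimes report something else, mostly with a low value. They report only what shows in the picture. A call takes as long as a camera call. They do not tell look-alikes from the thing itself.
- manip.spot_in(label, camera): "xyz" ([x, y, z] in m, in world coordinates, good to about 4 mm: the middle of the surface that is visible of it).
- manip.mark_of(label, camera): "xyz" ([x, y, z] in m, in world coordinates, good to about 4 mm: a listed point, or the origin of a listed thing).
The state is a dict: "t": time; "q": joint angles; "qd": joint speeds; "tau": joint torques, N m; "tcp_pos": TCP position; "tool_rot": TCP orientation; "force": force on the tool from outside, world axes, zero at the start; "ft_torque": the same for the moment, N m; "finger_gap": opening from 0.0 (shut) to 1.0 (fully open); "gripper_force": force on a finger pad.
Only numpy, scipy, OpenCV 4.12 (cv2) and the standard library are available. Lean on these libraries where they do the work, as an engineer would, in place of code of your own. Each camera call takes 0.05 s, during which the arm holds its last target. There are 200 camera calls.

## Working session

There is one attempt and no reset: what is moved stays moved. The work goes in short steps, Python scripts to look and compute and a tool call to move; the robot and the scene stay as the last step left them, time stands still between calls to the robot, and variables do not carry over. Pictures are saved under pics/ and viewed, at most 10 in all, crops included, and the job is handed in when it is done.

Besides the shell and the picture viewer there is one more tool, called after "Call:" by a JSON object that holds its "op" and its "data". move_arm: Moves the arm, as the interface text tells. Its arguments: {"type":"object","properties":{"increments":{"type":"array","items":{"type":"array","items":{"type":"array","items":{"type":"number"}}}},"newtons":{"type":"number"}},"required":["increments"]}

```bash
mkdir -p pics; python3 - <<'E'
from station import manip
import cv2,numpy as np
for c in("scene","top"):
    s=manip.snapshot(c); cv2.imwrite(f"pics/{c}0.png",s["img"][...,::-1])
    print(c,s["fx"],s["cx"],s["cy"]);print(np.round(s["world_to_cam"],4).tolist())
    for l in("bay_1","spine","beaker","flask","tape","rack","dropper","marker"):
        print(l,[(np.round(d["xyz"],3).tolist(),round(d["confidence"],2)) for d in manip.mark_of(l,c)])
s=manip.sense();print(s["t"],s["tcp_pos"],s["tool_rot"],s["force"])
E
```

```text
scene 512.2964454175457 281.31802976258547 213.84221814392828
[[-0.8669, 0.498, 0.0214, 0.4972], [0.2869, 0.5335, -0.7957, -0.0814], [-0.4076, -0.6836, -0.6054, 1.5035], [0.0, 0.0, 0.0, 1.0]]
bay_1 [([0.574, -0.089, 0.115], 0.98), ([0.57, -0.194, 0.118], 0.82), ([0.581, 0.117, 0.116], 0.63), ([0.576, 0.015, 0.117], 0.56)]
spine [([0.581, -0.037, -0.0], 0.93)]
beaker [([0.429, 0.023, -0.0], 0.78)]
flask [([0.576, 0.305, -0.001], 0.8), ([0.653, 0.395, -0.001], 0.74)]
tape []
rack [([0.386, -0.162, 0.0], 0.69)]
dropper [([0.752, 0.079, 0.003], 0.91), ([0.655, 0.114, 0.116], 0.69), ([0.743, 0.151, -0.002], 0.64)]
marker [([0.642, -0.105, 0.115], 0.53)]
top 409.39903045040086 278.4692650728105 205.40414439115176
[[0.0082, -0.9993, -0.0358, 0.038], [-0.994, -0.0043, -0.109, 0.576], [0.1088, 0.0365, -0.9934, 0.9961], [0.0, 0.0, 0.0, 1.0]]
bay_1 [([0.572, -0.093, 0.116], 0.94), ([0.583, 0.117, 0.118], 0.75), ([0.573, -0.199, 0.117], 0.7)]
spine []
beaker [([0.434, 0.029, -0.002], 0.79)]
flask [([0.576, 0.301, 0.004], 0.81), ([0.653, 0.401, -0.001], 0.79)]
tape [([0.532, -0.386, -0.002], 0.81)]
rack [([0.388, -0.162, -0.006], 0.93), ([0.435, 0.029, -0.006], 0.44)]
dropper [([0.654, 0.113, 0.115], 0.65), ([0.756, 0.077, 0.002], 0.52), ([0.741, 0.148, 0.003], 0.45)]
marker [([0.645, -0.103, 0.112], 0.74)]
0.9 [ 0.22533459 -0.58294866  0.23134174] [9.83050171e-01 1.83336743e-01 2.16058837e-06 1.98955695e-05] [0.42052022 0.17865907 0.93354201]
```

View pics/top0.png

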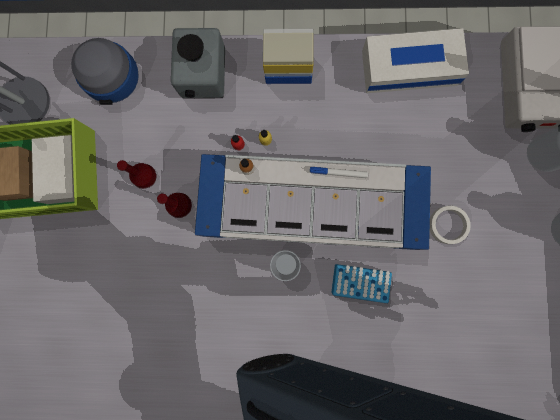

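View pics/scene0.png

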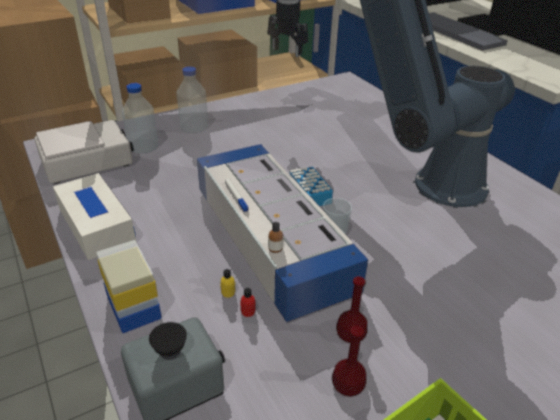

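Top view: four pads at about (243,222), (288,225), (334,228) and (380,231). Flask look-alikes are at (178,205) and (143,175); the nearer, (178,205), is the one meant. Dropper look-alikes are the red (238,142) and yellow (265,136) bottles; the amber one on the ledge at (246,165) is meant. None of these is to be touched. Next I locate the pads by pixel.

```bash
cat >h.py <<'E'
import numpy as np
def ray(s,u,v,z):
    W=s["world_to_cam"];R,t=W[:3,:3],W[:3,3];o=-R.T@t
    d=R.T@np.array([(u-s["cx"])/s["fx"],(v-s["cy"])/s["fy"],1]);return o+d*(z-o[2])/d[2]
E
python3 - <<'E'
from station import manip
from h import *
import cv2
s=manip.snapshot("top");g=cv2.cvtColor(s["img"],cv2.COLOR_RGB2GRAY)
m=np.zeros_like(g);m[210:240,222:404]=(g[210:240,222:404]<70)
n,_,st,c=cv2.connectedComponentsWithStats(m)
for i in range(1,n):
    if st[i,4]>60: print(st[i],c[i],ray(s,*c[i],.115).round(4))
cv2.imwrite("pics/crop.png",cv2.resize(s["img"][145:255,190:440,::-1],None,fx=3,fy=3,interpolation=cv2.INTER_CUBIC))
E
```

```text
[231 219  26   7 146] [243.15753425 221.97260274] [0.5279 0.1197 0.115 ]
[276 222  26   7 146] [288.47945205 224.7739726 ] [0.5221 0.0152 0.115 ]
[321 224  26   8 146] [333.43835616 227.45890411] [ 0.5166 -0.0875  0.115 ]
[367 227  26   8 155] [379.54193548 230.36774194] [ 0.5106 -0.1918  0.115 ]
```

View pics/crop.png

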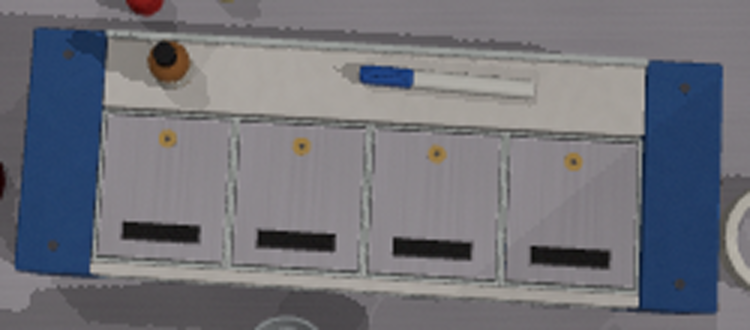

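Call:
{"op": "move_arm", "data": {"increments": [[[1,0.04,0.05,0,-8],[1,0.04,0.05,0,-8],[1,0.04,0.05,0,-7],[1,0.04,0.05,0,0],[1,0.04,0.05,0,0],[1,0.04,0.05,0,0],[1,0.04,0.045,0,0],[1,0.012,0.044,0,0]]]}}

```text
t: 1.75
tcp_pos: [0.4611, -0.2668, 0.2318]
tool_rot: [1.0, -0.016, 0.002, 0.001]
force: [1.0, 1.0, 0.3]
finger_gap: 0.001
gripper_force: 0.0
```

The crop shows four identical closed covers, with the pads where the pixel fit put them. The dropper and marker are behind on the ledge.

Call:
{"op": "move_arm", "data": {"increments": [[[1,0,0,0,-1],[1,0,0,0,0],[1,0,0,0,0]]]}}

```text
t: 2.05
tcp_pos: [0.458, -0.2684, 0.2315]
tool_rot: [1.0, -0.025, 0.0, 0.001]
force: [-0.3, -0.0, -0.8]
finger_gap: 0.002
gripper_force: 0.0
```

Call:
{"op": "move_arm", "data": {"increments": [[[1,0.018,0.025,0,0],[1,0.018,0.025,0,0],[1,0.017,0.026,0,0],[1,0,0,-0.03,0],[1,0,0,-0.03,0],[1,0,0,-0.03,0],[1,0,0,-0.01,0],[1,0,0,0,0]]]}}

```text
t: 2.85
tcp_pos: [0.51, -0.1923, 0.13]
tool_rot: [1.0, -0.026, -0.001, -0.001]
force: [-0.2, -0.3, -0.2]
finger_gap: -0.002
gripper_force: 0.0
```

Call:
{"op": "move_arm", "data": {"increments": [[[1,0,0,-0.005,0],[1,0,0,-0.003,0],[1,0,0,-0.002,0],[1,0,0,0,0]]]}}

```text
t: 3.25
tcp_pos: [0.5112, -0.1915, 0.1218]
tool_rot: [1.0, -0.025, 0.0, 0.0]
force: [0.2, -0.3, 0.1]
finger_gap: -0.002
gripper_force: 0.0
```

Call:
{"op": "move_arm", "data": {"increments": [[[1,0,0,-0.002,0],[1,0,0,-0.002,0],[1,0,0,0,0]]]}}

```text
t: 3.55
tcp_pos: [0.5108, -0.1912, 0.1171]
tool_rot: [1.0, -0.025, -0.0, -0.0]
force: [1.1, 0.0, -0.5]
finger_gap: -0.003
gripper_force: 0.0
```

Call:
{"op": "move_arm", "data": {"increments": [[[1,0,0,-0.001,0],[1,0,0,-0.001,0],[1,0,0,0,0]]]}}

```text
t: 3.85
tcp_pos: [0.511, -0.1913, 0.1152]
tool_rot: [1.0, -0.025, -0.0, -0.0]
force: [0.7, 0.4, 0.0]
finger_gap: -0.005
gripper_force: 0.0
```

Call:
{"op": "move_arm", "data": {"increments": [[[1,0,0,-0.001,0],[1,0,0,-0.001,0],[1,0,0,0,0]]]}}

```text
t: 4.15
tcp_pos: [0.511, -0.1913, 0.1144]
tool_rot: [1.0, -0.025, 0.0, 0.0]
force: [-1.3, 1.3, 8.4]
finger_gap: 0.0
gripper_force: 4.0
```

Call:
{"op": "move_arm", "data": {"increments": [[[1,0,0,-0.001,0],[1,0,0,0,0]]]}}

```text
t: 4.35
tcp_pos: [0.511, -0.1913, 0.1141]
tool_rot: [1.0, -0.025, 0.0, 0.0]
force: [-2.2, 1.5, 12.4]
finger_gap: -0.001
gripper_force: 6.4
```

12 N with barely 1 mm of give: this one is locked. Moving to the next pad.

Call:
{"op": "move_arm", "data": {"increments": [[[1,0,0,0.015,0],[1,0.002,0.035,0,0],[1,0.002,0.035,0,0],[1,0.002,0.034,0,0],[1,0,0,-0.007,0],[1,0,0,-0.004,0],[1,0,0,0,0]]]}}

```text
t: 5.05
tcp_pos: [0.5168, -0.0879, 0.1157]
tool_rot: [1.0, -0.025, -0.0, -0.0]
force: [-0.3, 0.3, 0.2]
finger_gap: 0.0
gripper_force: 0.0
```

Call:
{"op": "move_arm", "data": {"increments": [[[1,0,0,-0.002,0],[1,0,0,-0.001,0],[1,0,0,-0.001,0],[1,0,0,0,0]]]}}

```text
t: 5.45
tcp_pos: [0.5172, -0.0884, 0.1141]
tool_rot: [1.0, -0.026, 0.001, 0.0]
force: [-3.5, 1.2, 13.5]
finger_gap: -0.001
gripper_force: 6.6
```

Also locked. Third pad next.

Call:
{"op": "move_arm", "data": {"increments": [[[1,0,0,0.016,0],[1,0.002,0.035,0,0],[1,0.002,0.035,0,0],[1,0.002,0.034,0,0],[1,0,0,-0.007,0],[1,0,0,-0.004,0],[1,0,0,0,0]]]}}

```text
t: 6.15
tcp_pos: [0.5228, 0.0155, 0.1166]
tool_rot: [1.0, -0.026, -0.001, 0.0]
force: [0.7, -0.2, 0.9]
finger_gap: 0.001
gripper_force: 0.0
```

Call:
{"op": "move_arm", "data": {"increments": [[[1,0,0,-0.002,0],[1,0,0,-0.002,0],[1,0,0,-0.001,0],[1,0,0,0,0]]]}}

```text
t: 6.55
tcp_pos: [0.5232, 0.0161, 0.1124]
tool_rot: [1.0, -0.025, 0.0, 0.0]
force: [0.9, -0.2, 1.1]
finger_gap: -0.0
gripper_force: 0.4
```

Third cover gives with almost no force: it is the unlocked one. Pushing it down.

Call:
{"op": "move_arm", "data": {"increments": [[[1,0,0,-0.005,0],[1,0,0,-0.005,0],[1,0,0,-0.005,0],[1,0,0,-0.005,0]]]}}

```text
t: 6.95
tcp_pos: [0.5232, 0.0169, 0.0919]
tool_rot: [1.0, -0.025, 0.0, -0.0]
force: [0.8, -0.4, 3.3]
finger_gap: -0.002
gripper_force: 1.3
```

Call:
{"op": "move_arm", "data": {"increments": [[[1,0,0,-0.005,0],[1,0,0,-0.005,0],[1,0,0,-0.005,0],[1,0,0,-0.005,0]]]}}

```text
t: 7.35
tcp_pos: [0.5224, 0.0169, 0.0717]
tool_rot: [1.0, -0.025, -0.001, -0.0]
force: [-1.0, 0.2, 2.8]
finger_gap: 0.001
gripper_force: 1.1
```

Call:
{"op": "move_arm", "data": {"increments": [[[1,0.004,0,0,0],[1,0.004,0,0,0],[1,0.004,-0.001,0,0],[1,0.004,0,0,0]]]}}

```text
t: 7.75
tcp_pos: [0.5382, 0.0158, 0.072]
tool_rot: [1.0, -0.025, -0.001, -0.0]
force: [-3.9, 0.2, -0.4]
finger_gap: 0.003
gripper_force: 1.6
```

Call:
{"op": "move_arm", "data": {"increments": [[[1,0.003,0,0,0],[1,0.002,0,0,0],[1,0.002,0,0,0],[1,0,0,0,0]]]}}

```text
t: 8.15
tcp_pos: [0.546, 0.0157, 0.0722]
tool_rot: [1.0, -0.025, -0.0, -0.0]
force: [-3.5, 0.8, -1.2]
finger_gap: 0.001
gripper_force: 1.5
```

Call:
{"op": "move_arm", "data": {"increments": [[[1,0.001,0,0,0],[1,0.001,0,0,0],[1,0,0,0,0]]]}}

```text
t: 8.45
tcp_pos: [0.5475, 0.0157, 0.0722]
tool_rot: [1.0, -0.025, -0.001, -0.0]
force: [-5.0, 0.2, -0.0]
finger_gap: 0.0
gripper_force: 2.1
```

Call:
{"op": "move_arm", "data": {"increments": [[[1,0.001,0,0,0],[1,0.001,0,0,0],[1,0,0,0,0]]]}}

```text
t: 8.75
tcp_pos: [0.5476, 0.0158, 0.0721]
tool_rot: [1.0, -0.025, -0.003, -0.0]
force: [-7.6, -0.5, 2.0]
finger_gap: -0.0
gripper_force: 4.0
```

Position has stalled where the stop is expected and the force is rising. Retreating.

Call:
{"op": "move_arm", "data": {"increments": [[[1,-0.008,0,0,0],[1,-0.012,0,0,0],[1,-0.01,0.001,0,0],[1,0,0,0.02,0],[1,0,0,0.04,0],[1,0,0,0.04,0],[1,-0.02,-0.03,0.03,0],[1,0,0,0,0]]]}}

```text
t: 9.55
tcp_pos: [0.5025, -0.0158, 0.2068]
tool_rot: [1.0, -0.026, 0.006, 0.002]
force: [0.8, 0.5, -0.2]
finger_gap: -0.001
gripper_force: 0.0
```

Call:
{"op": "move_arm", "data": {"increments": [[[1,-0.03,-0.05,0.03,0],[1,-0.03,-0.05,0.02,0],[1,-0.03,-0.05,0,0],[1,-0.03,-0.05,0,0],[1,0,-0.05,0,0],[1,0,0,0,0],[1,0,0,0,0]]]}}

```text
t: 10.25
tcp_pos: [0.4017, -0.229, 0.241]
tool_rot: [1.0, -0.027, 0.001, 0.0]
force: [-0.2, 0.5, 0.2]
finger_gap: -0.003
gripper_force: 0.0
```

```bash
python3 - <<'E'
from station import manip
import cv2,numpy as np
a=manip.snapshot("top")["img"];b=manip.snapshot("scene")["img"]
x=cv2.resize(a[145:295,190:440],(750,450));y=cv2.resize(b[130:330,180:380],(450,450))
cv2.imwrite("pics/end.png",cv2.resize(np.hstack([x,y])[...,::-1],(800,300)))
for c in("top","scene"):
  for l in("beaker","flask","rack","dropper","marker","tape"):
    print(c,l,[np.round(d["xyz"],3).tolist() for d in manip.mark_of(l,c)])
s=manip.sense();print(s["t"],s["tcp_pos"],s["force"],np.abs(s["qd"]).max())
E
```

```text
top beaker [[0.434, 0.029, -0.002]]
top flask [[0.654, 0.401, -0.002], [0.576, 0.3, 0.0]]
top rack [[0.388, -0.162, -0.001]]
top dropper [[0.654, 0.113, 0.114], [0.744, 0.149, 0.004], [0.755, 0.082, -0.001]]
top marker [[0.641, -0.102, 0.11], [0.571, -0.195, 0.118]]
top tape [[0.53, -0.383, -0.004]]
scene beaker [[0.432, 0.022, 0.001], [0.579, 0.302, 0.002]]
scene flask [[0.656, 0.394, -0.004], [0.579, 0.304, 0.002]]
scene rack [[0.388, -0.161, -0.001]]
scene dropper [[0.743, 0.149, -0.001], [0.653, 0.11, 0.114], [0.754, 0.078, 0.003]]
scene marker [[0.642, -0.102, 0.115], [0.574, -0.092, 0.116]]
scene tape []
10.95 [ 0.40138383 -0.22765747  0.24147331] [-0.12564795  0.04704923 -0.50689444] 0.0024980097146934553
```

View pics/end.png

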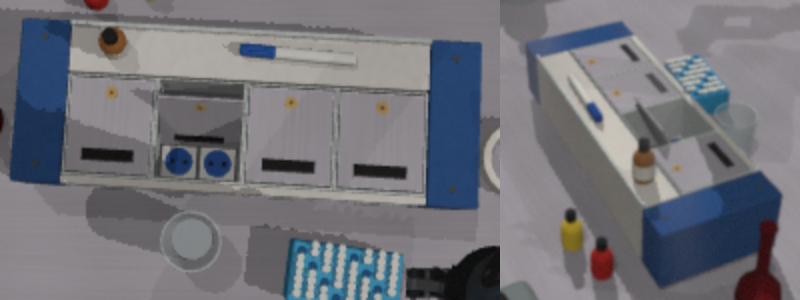

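The third cover stands steeply open, with its pad at about (289,214) in the top image and the sockets visible below it. Bystanders have not moved. I'll check the angle from the pad pixel, then hand in.

```bash
python3 - <<'E'
from station import manip
from h import *
import cv2
from scipy.optimize import brentq
s=manip.snapshot("top");g=cv2.cvtColor(s["img"],cv2.COLOR_RGB2GRAY)
m=np.zeros_like(g);m[209:219,274:306]=g[209:219,274:306]<50
n,_,st,c=cv2.connectedComponentsWithStats(m);i=1+st[1:,4].argmax();print(st[i],c[i])
ax=.5221+.055
f=lambda t: ray(s,*c[i],.112-.055*np.sin(t)+.003*np.cos(t))[0]-(ax-.055*np.cos(t)-.003*np.sin(t))
t=brentq(f,.3,1.5);print("angle",t)
if t>1.06: print(manip.sign_off())
E
```

```text
[277 212  25   5  75] [289.92       214.13333333]
angle 1.1344596952919628
the job is handed in; nothing more can be done
None
```

The third cover from the robot's right (the second from the left) was the unlocked one. It now stands open at about 1.13 rad against its stop, nothing else was disturbed as far as the cameras show, and the job is handed in.

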